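# Pin the jaw lever back into a nutcracker

### The arm

A 7-joint arm with a two-finger parallel gripper is mounted at the origin on the work surface. World frame = base frame: x ahead of the robot, y to its left, z up, the work surface at z = 0. Lengths are in m, angles in rad, forces in N, time in s.
With the tool pointing down it reaches from about 0.425 to 0.925 m from the base axis. Payload 6.8 kg.
Tool frame: the origin (TCP) lies on the front face of the gripper's body, between the roots of the fingers; the fingertips stand 73 mm ahead of it and the grasp point (between the pads) lies 54 mm ahead of it (bot.finger_overhang is the z of the fingertips in the tool frame, in m); z points along the fingers, y is the line along which they close (so a half turn about z gives the same grasp; the last joint's range is limited). The gripper opens to 85 mm and grips with 20 to 120 N. Pads are 22 mm wide; open, the fingers measure 114 mm over their backs; the gripper's body (76 mm by 85 mm) begins 54 mm behind the grasp point. The pads swing forward as they close: fully open they stand 13 mm farther back than shut.
Start: joints at [1.072, 0.477, 0.022, 1.555, -0.011, 1.109, -0.083], TCP at [0.257, -0.624, 0.304] pointing down, gripper open.
Joint ranges: [-2.96, 2.96], [-0.34, 2.1], [-1.41, 1.46], [0.24, 2.44], [-1.37, 4.51], [0.17, 1.92], [-2.96, 2.96]. Speed limits (rad/s): [2.39, 2.39, 3.14, 3.14, 3.14, 3.14, 3.14].

### API

Orientations are given as a unit quaternion [w, x, y, z].
In Python, from station import bot gives the robot as it stands.
- The arm moves only by the tool servo_tool, never from a script. Its argument "motion" is one flat list of numbers, 7 for each row, row after row: the shift along the tool's x, y, z as a fraction of full scale, then the turn, a rotation vector about the tool's x, y, z as a fraction of full scale, then the closure, from 0 (fully open) to 1 (shut). In form: [tx, ty, tz, ax, ay, az, gripper, tx, ty, tz, ax, ay, az, gripper, ...]. A call has 1 to 5 rows; each row shifts and turns the commanded pose from where the row before left it, along the tool's axes as they then stand; what a row does not reach is not made up. Full scale, the value 1, is 0.02 m for a shift and 0.15 rad for a turn. A row lasts 1/8 s, in which the tool goes at most 62.5 mm and 10.7 degrees, less where a joint would pass 70% of its speed; a pose out of reach is approached as far as the arm can. A call with a number of a shift or a turn outside -1 to 1 is refused whole. A call with a gripper value outside its range is refused whole. The fingers move at their own pace and stop on an object; "grip_force" is the grip in N (left out, the last holds). Time passes only in rows, so rows that do not move let the fingers close. It gives the time, the measured TCP pose, the force, the opening and the grip force at its end, in the units of the state.
- bot.get_obs(): the state, without advancing time (a new reading comes with each control period).
- bot.read_camera(name): name is "scene" or "side" or "wrist"; returns the picture (384x512x3 uint8, red, green, blue); there is no depth.
- bot.get_calibration(name): a dict with "mtx" (3x3 intrinsics, pixels), "k1" (the pictures are not rectified: a ray, as slopes to the right and down, at radius r is drawn at 1 + k1 r^2 times it, then the intrinsics apply), "rvec" (rotation vector, rad) and "tvec" (3), from world to camera coordinates, as OpenCV has them. Camera axes: x right, y down, z forward; pixel columns grow to the right and rows downward; lengths in m; the calibration is good to about 2 mm. A picture is of the moment at which its call begins: read the wrist's pose just before it. get_calibration takes no time and is no camera call; for the wrist camera it gives the pose at the moment of the call.
- bot.hand_in(): hands the job in; it is judged then, once.
Trained networks look in the newest picture that a camera, given by its name, has taken for a name from the list of things; names that differ only in an ending like _2 or _b are one class to them, and where a whole thing is asked for, a point or a joint stands for the part that bears it (a point fixed in the world has none). Each returns a list of dicts, best first, with "p" (0 to 1); they miss things now and then, are a little off and sometimes report something else, mostly with a low value. They report only what shows in the picture. A call takes as long as a camera call. They do not tell look-alikes from the thing itself.
- bot.boxes_of(camera, name): "uv" ([column, row] in pixels, amid what is visible of it).
The state is a dict: "t": time; "q": joint angles; "joint_vel": joint speeds; "joint_torque": joint torques, N m; "eef_pos": TCP position; "tool_rot": TCP orientation; "contact_force": force on the tool from outside, world axes, zero at the start; "torque": the same for the moment, N m; "gripper_width": opening from 0.0 (shut) to 1.0 (fully open); "grasp_force": force on a finger pad.
Only numpy, scipy, OpenCV 4.12 (cv2) and the standard library are available. Lean on these libraries where they do the work, as an engineer would, in place of code of your own. Each camera call takes 0.05 s, during which the arm holds its last target. There are 200 camera calls.

### The job

The nutcracker lying on its side in the repair cradle needs its jaw lever refitted. First swing the cam lever right round to its end so that the sliding jaw clamps the figure against the end stop, then push the L-shaped wooden jaw lever fully home into the slot in the head until its handle meets the back of the head, and put the middle-length one of the three pins down through the head and the lever until the pin's own head sits on the brass bush. Leave the clamp locked and the pin in place, with the other two pins still in the rack and the small nutcracker, the glue bottle and the paint jar where they stand.

Things in the scene. Friction and masses are not known exactly. Their poses are not given: they have to be found in the camera images.
- cradle: Fixed plywood cradle: board 210 x 445 x 18 mm flat on the table, a wooden end stop at one short end, a sliding clamp jaw with a cam lever at the other. Origin: on the table, straight under the pin hole of the clamped figure. x: to the figure's face side (away from the robot); y: from the end stop towards the cam; z up. The jaw is 72 mm wide, 84 mm high, its face at y = 215 mm when locked
- end_stop (a point): Middle of the felt face of the cradle's end stop (84 mm wide, its top 84 mm above the table), which the hat's crown meets once clamped; on the cradle at y = -90 mm. Axes as the cradle's
- rest_block (a point): Middle of the top of the fixed wooden rest block on the robot's side of the cradle (80 mm in x, 75 mm in y, its top 50 mm above the table), on which the feet-side half of the jaw lever's handle slides. Axes as the cradle's
- cam_pivot (a point): Fixed point on the upright axis of the cam lever, at mid-height of its handle (41 mm above the table); on the cradle at x 0, y 275 mm. Axes as the cradle's
- cam_lever (a joint): Angle of the cam lever (rad): 0 open, stop at 1.82 locked. Grows clockwise seen from above: at 0 the handle points along the cradle's -x (5 degrees towards -y), at 1.82 along +y. Works the clamp jaw 10 mm in -y. Starts at 0 to 0.3, moves in a level plane, stays where left, needs under 10 N at its end
- cam_handle (a point): Point on the cam lever's handle, 80 mm out from its axis, at mid-height; it moves with the handle. The handle is a wooden bar 16 mm wide, 22 mm high (30 to 52 mm above the table), reaching 116 mm from the axis, its end round, 24 mm across and 26 mm high. At angle 0 its axes are the cradle's
- head_centre (a point): Middle of the nutcracker's head, on the pin hole's axis, 60 mm above the table. Loose figure, 305 mm long, 0.8 kg, painted wood, on its side along the cradle, hat to the end stop, 2 to 6 mm short of it until clamped. Figure's axes: x to its face, y to its feet, z up. Head: lying cylinder, 64 mm across, 56 mm long in y; hat radius 36 mm, body 30 mm, upper arm to 42 mm above this point
- head_hole (a point): Centre of the mouth of the pin hole, on top of the raised brass bush (30 mm across) on the upper side of the head, 95 mm above the table. Axes as the figure's, z up along the hole. Hole 12.5 mm across, straight down through the whole head (67 mm): upper half to 25 mm below the mouth, then the 20 mm high slot for the lever, then the lower half, also bushed
- lever_hole (a point): Centre of the 13.5 mm hole in the loose jaw lever, at mid-thickness. Axes as the figure's. The lever (wood, 18 mm thick, 80 g, lying flat) is an L: an arm 24 mm wide, from 46 mm ahead (+x) of the hole to 32 mm behind it, sliding along x in the head's slot, and across its rear the handle. Starts drawn out 18 to 30 mm to -x; home when the handle meets the head, this hole then 36 mm below head_hole
- lever_handle (a point): Centre of the jaw lever's handle: 43 mm behind (-x), 64 mm to the feet side (+y) of lever_hole. A bar 22 mm (x) by 152 mm (y) by 18 mm, from 12 mm on the hat side to 140 mm on the feet side of lever_hole; rear face, to push on, 54 mm behind lever_hole. It slides with about 1 N, most freely when pushed near the L's corner, straight behind the hole; pushed near the handle's end the arm may bind
- pin_mid (a point): The pin to use: middle of the loose steel pin of middle length, upright in one of the rack's three holes. 78 mm in all: steel shank 10 mm across, 62 mm long, with a tapered foot, and on top a wooden head 20 mm across, 16 mm high. This point is 39 mm above the foot, 23 mm below the underside of the head. z up along the pin. About 40 g
- pin_rack: Fixed dark wooden block, 52 x 190 x 36 mm, with three holes 60 mm apart in a row along its y axis; origin under its centre on the table. The pins stand 28 mm deep in it, in any order
- short_pin_mid (a point): A pin that must stay: shank only 36 mm long, same head; middle point, 26 mm above its foot
- long_pin_mid (a point): A pin that must stay: shank 86 mm long, same head, in all 102 mm; middle point, 51 mm above its foot; its top stands 110 mm above the table
- small_nutcracker: Bystander: finished nutcracker standing upright, 170 mm high, 47 mm wide; origin under its foot
- glue_bottle: Bystander: white glue bottle, 48 mm across, 140 mm high; origin under its foot
- paint_jar: Bystander: paint jar, 56 mm across, 70 mm high; origin under its foot
Mind the look-alikes: they are no part of the job. Leave any blue look-alike of the part that bears lever_hole alone.

How it is judged:
By the outcome, as a careful person would: the job done as asked, in the order asked, and still so for the second after the job is handed in, with the robot touching nothing.
It also fails if it takes over 72 s, if anything falls off the work surface, if the arm or the gripper's body presses on something with over 40 N, if the wrist force passes 120 N, or if a joint passes its speed limit or range.

## Working session

There is one attempt and no reset: what is moved stays moved. The work goes in short steps, Python scripts to look and compute and a tool call to move; the robot and the scene stay as the last step left them, time stands still between calls to the robot, and variables do not carry over. Pictures are saved under pics/ and viewed, at most 10 in all, crops included, and the job is handed in when it is done.

Besides the shell and the picture viewer there is one more tool, called after ">>>" by a JSON object that holds its "fn" and its "kwargs", one argument or row to a line. servo_tool: Moves the arm, as the interface text tells. Shift numbers are shares of 0.02 m and turn numbers shares of 0.15 rad, none past 1 either way. Its arguments: {"type":"object","properties":{"motion":{"type":"array","items":{"type":"number","minimum":-1,"maximum":1}},"grip_force":{"type":"number"}},"required":["motion"]}

```bash
ls; mkdir -p pics; cat > h.py <<'E'
import numpy as np, cv2
from station import bot
from scipy.spatial.transform import Rotation as R
def snap(c,f=None):
    im=bot.read_camera(c)
    if f: cv2.imwrite(f,im[:,:,::-1])
    return im
def ray(c,uv,cal=None):
    k=cal or bot.get_calibration(c); M=np.array(k["mtx"])
    d=np.array([(uv[0]-M[0,2])/M[0,0],(uv[1]-M[1,2])/M[1,1]]); s=d.copy()
    for _ in range(20): s=d/(1+k["k1"]*(s@s))
    Rm=cv2.Rodrigues(np.array(k["rvec"],float))[0]; t=np.array(k["tvec"]).ravel()
    return -Rm.T@t, Rm.T@np.array([s[0],s[1],1])
def atz(c,uv,z,cal=None):
    o,d=ray(c,uv,cal); return o+d*(z-o[2])/d[2]
def proj(c,P,cal=None):
    k=cal or bot.get_calibration(c); M=np.array(k["mtx"])
    Rm=cv2.Rodrigues(np.array(k["rvec"],float))[0]; p=Rm@np.array(P)+np.array(k["tvec"]).ravel()
    s=p[:2]/p[2]; s=s*(1+k["k1"]*(s@s)); return np.array([M[0,0]*s[0]+M[0,2],M[1,1]*s[1]+M[1,2]])
def tri(l):
    A=0;b=0
    for o,d in l:
        d=d/np.linalg.norm(d); P=np.eye(3)-np.outer(d,d); A=A+P; b=b+P@o
    x=np.linalg.solve(A,b); return x,[round(float(np.linalg.norm((np.eye(3)-np.outer(d,d)/(d@d))@(x-o)))*1000,1) for o,d in l]
E
cat > a.py <<'E'
from h import *
np.set_printoptions(precision=3,suppress=True)
ims=[snap(c) for c in("scene","side","wrist")]
cv2.imwrite("pics/a.png",cv2.resize(np.hstack(ims[:2]),(800,300))[:,:,::-1])
cv2.imwrite("pics/scene.png",cv2.resize(ims[0],(800,600))[:,:,::-1])
cv2.imwrite("pics/side.png",cv2.resize(ims[1],(800,600))[:,:,::-1])
cv2.imwrite("pics/wrist.png",ims[2][:,:,::-1])
Z=dict(end_stop=.05,rest_block=.05,cam_pivot=.041,cam_handle=.041,head_centre=.06,head_hole=.095,lever_hole=.059,lever_handle=.059,pin_mid=.047,short_pin_mid=.034,long_pin_mid=.059,pin_rack=.018,cradle=.018,small_nutcracker=.085,glue_bottle=.07,paint_jar=.035)
for n,z in Z.items():
    for c in("scene","side"):
        for b in bot.boxes_of(c,n)[:3]:
            if b["p"]>.2: print(n,c,np.round(b["uv"]),round(b["p"],2),atz(c,b["uv"],z))
o=bot.get_obs();print(o["t"],o["eef_pos"],o["tool_rot"])
E
python3 a.py
```

```text
pics
end_stop scene [324. 274.] 0.81 [0.602 0.116 0.05 ]
end_stop side [230. 273.] 0.93 [0.549 0.182 0.05 ]
rest_block scene [328. 273.] 0.93 [0.594 0.123 0.05 ]
rest_block scene [315. 220.] 0.52 [0.504 0.007 0.05 ]
rest_block side [233. 271.] 0.65 [0.543 0.173 0.05 ]
cam_pivot scene [326. 275.] 0.84 [0.597 0.12  0.041]
cam_pivot scene [317. 222.] 0.39 [0.5   0.012 0.041]
cam_pivot side [234. 271.] 0.73 [0.543 0.163 0.041]
cam_handle scene [379. 296.] 0.96 [0.554 0.231 0.041]
cam_handle side [226. 290.] 0.64 [0.545 0.23  0.041]
cam_handle side [280. 181.] 0.26 [ 0.494 -0.305  0.041]
head_centre side [234. 233.] 0.98 [0.576 0.035 0.06 ]
head_hole scene [180. 194.] 0.69 [ 0.707 -0.265  0.095]
head_hole scene [304. 245.] 0.55 [0.601 0.051 0.095]
head_hole side [234. 232.] 0.65 [0.567 0.067 0.095]
lever_hole scene [225. 105.] 0.94 [ 0.37  -0.478  0.059]
lever_hole scene [319. 221.] 0.79 [0.504 0.02  0.059]
lever_hole scene [205. 250.] 0.62 [ 0.755 -0.118  0.059]
lever_hole side [253. 231.] 0.74 [0.524 0.013 0.059]
lever_hole side [323. 168.] 0.55 [ 0.345 -0.409  0.059]
lever_handle scene
[... 443 characters left out ...]
k side [278. 184.] 0.88 [ 0.5   -0.312  0.018]
pin_rack side [231. 273.] 0.62 [0.555 0.152 0.018]
cradle scene [329. 274.] 0.83 [0.577 0.117 0.018]
cradle scene [317. 221.] 0.43 [0.482 0.    0.018]
cradle side [231. 270.] 0.56 [0.556 0.144 0.018]
small_nutcracker scene [281. 328.] 0.62 [0.77  0.139 0.085]
small_nutcracker side [161. 238.] 0.84 [0.765 0.133 0.085]
glue_bottle scene [208. 250.] 0.9 [ 0.754 -0.105  0.07 ]
glue_bottle side [196. 195.] 0.62 [ 0.747 -0.107  0.07 ]
paint_jar scene [179. 194.] 0.94 [ 0.688 -0.311  0.035]
paint_jar side [231. 175.] 0.65 [ 0.683 -0.307  0.035]
paint_jar side [223. 289.] 0.37 [0.556 0.225 0.035]
1.75 [ 0.257 -0.624  0.304] [-0.     0.981  0.194  0.   ]
```

View pics/scene.png

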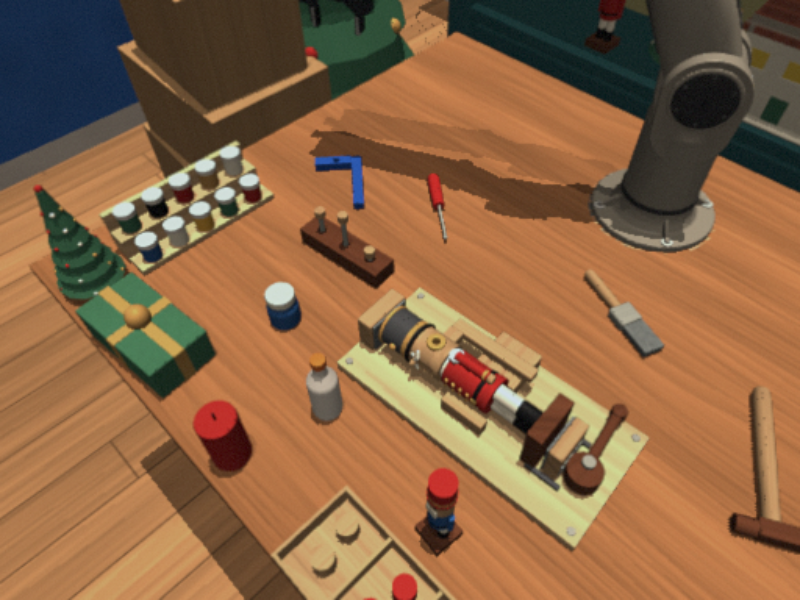

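View pics/side.png

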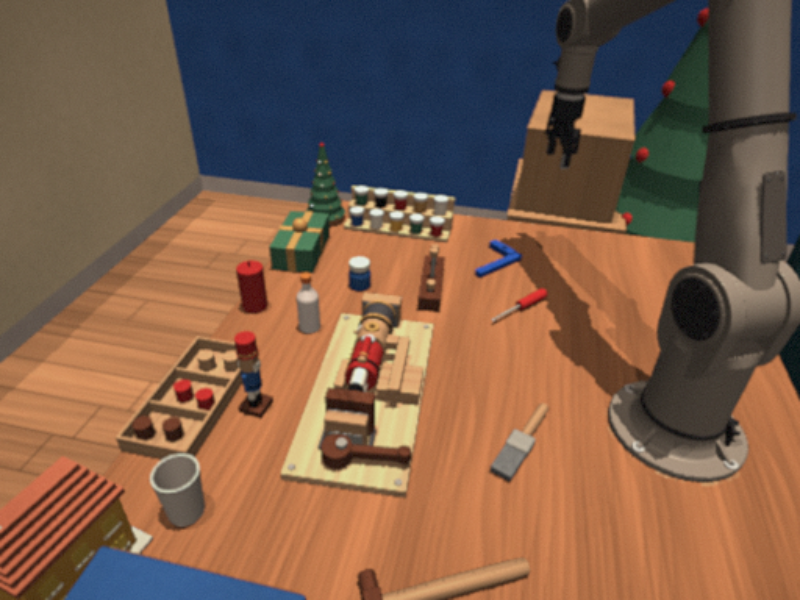

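```bash
cat > b.py <<'E'
from h import *
np.set_printoptions(precision=4,suppress=True)
S=.64
for n,uv,z in [("c1",(420,290),.018),("c2",(338,365),.018),("c3",(573,550),.018),("c4",(648,437),.018),("bush",(437,341),.095),("disc",(585,468),.055),("knob",(620,412),.05),("pinA",(320,213),.086),("pinB",(343,216),.11),("pinC",(369,252),.06),("pinAm",(320,213),.086)]:
    print(n,atz("scene",np.array(uv)*S,z))
for n,uv,z in [("c1",(433,325),.018),("c2",(345,315),.018),("c3",(288,475),.018),("c4",(405,488),.018),("bush",(377,324),.095),("disc",(342,447),.055),("knob",(406,456),.05)]:
    print("side",n,atz("side",np.array(uv)*S,z))
im=cv2.imread("pics/scene.png")
E
python3 b.py; python3 - <<'E'
from h import *
k=bot.get_calibration("wrist");o=bot.get_obs()
Rm=cv2.Rodrigues(np.array(k["rvec"],float))[0];t=np.array(k["tvec"]).ravel()
T=R.from_quat(np.roll(o["tool_rot"],-1)).as_matrix()
print("cam in tool",T.T@(-Rm.T@t-np.array(o["eef_pos"])),"\n",T.T@Rm.T, k["mtx"],"\n",T)
E
```

```text
c1 [ 0.4853 -0.1702  0.018 ]
c2 [ 0.6919 -0.1547  0.018 ]
c3 [0.6618 0.2822 0.018 ]
c4 [0.4505 0.265  0.018 ]
bush [ 0.5851 -0.0383  0.095 ]
disc [0.5752 0.2316 0.055 ]
knob [0.4648 0.2171 0.05  ]
pinA [ 0.5239 -0.3879  0.086 ]
pinB [ 0.5148 -0.3317  0.11  ]
pinC [ 0.5115 -0.272   0.06  ]
pinAm [ 0.5239 -0.3879  0.086 ]
side c1 [ 0.4784 -0.1699  0.018 ]
side c2 [ 0.6769 -0.1561  0.018 ]
side c3 [0.6416 0.2823 0.018 ]
side c4 [0.4498 0.2607 0.018 ]
side bush [ 0.5752 -0.0474  0.095 ]
side disc [0.5626 0.2348 0.055 ]
side knob [0.4572 0.2232 0.05  ]
cam in tool [ 0.07562777  0.00034048 -0.07109061] 
 [[-4.71168841e-04 -9.54499731e-01 -2.98211403e-01]
 [ 9.99999423e-01 -1.61736056e-04 -1.06230528e-03]
 [ 9.65738565e-04 -2.98211731e-01  9.54499257e-01]] [[304.30167095   0.         254.11310809]
 [  0.         304.30167095 187.07469641]
 [  0.           0.           1.        ]] 
 [[ 9.24600288e-01  3.80938719e-01  9.14797636e-06]
 [ 3.80938719e-01 -9.24600288e-01  8.22174330e-06]
 [ 1.15902019e-05 -4.11700782e-06 -1.00000000e+00]]
```

>>> {"fn": "servo_tool", "kwargs": {
  "motion": [0,0,0,0,0,-1,0,0,0,0,0,0,-1,0,0,0,0,0,0,-1,0,0,0,0,0,0,-1,0,0,0,0,0,0,-1,0]
}}

```text
t: 2.38
eef_pos: [0.2571, -0.6241, 0.3039]
tool_rot: [0.0, 0.84, 0.542, -0.0]
contact_force: [-0.4, 0.5, 0.3]
gripper_width: 1.004
grasp_force: 0.0
```

>>> {"fn": "servo_tool", "kwargs": {
  "motion": [0,0,0,0,0,-1,0,0,0,0,0,0,-1,0,0,0,0,0,0,-1,0,0,0,0,0,0,-0.38,0,1,0.9,0,0,0,0,0]
}}

```text
t: 3.0
eef_pos: [0.2713, -0.6043, 0.3036]
tool_rot: [-0.0, 0.681, 0.732, -0.001]
contact_force: [1.0, -0.0, -0.4]
gripper_width: 0.999
grasp_force: 0.0
```

>>> {"fn": "servo_tool", "kwargs": {
  "motion": [1,0.9,0,0,0,0,0,1,0.9,0,0,0,0,0,1,0.9,0,0,0,0,0,1,0.9,0,0,0,0,0,1,0.9,0,0,0,0,0]
}}

```text
t: 3.62
eef_pos: [0.356, -0.4955, 0.304]
tool_rot: [0.0, 0.679, 0.734, -0.0]
contact_force: [-0.6, -0.1, -0.4]
gripper_width: 0.997
grasp_force: 0.0
```

>>> {"fn": "servo_tool", "kwargs": {
  "motion": [1,0.9,0,0,0,0,0,1,0.9,0,0,0,0,0,1,0.9,0,0,0,0,0,1,0.9,0,0,0,0,0,1,0.9,0,0,0,0,0]
}}

```text
t: 4.25
eef_pos: [0.4381, -0.3889, 0.304]
tool_rot: [0.0, 0.679, 0.734, -0.0]
contact_force: [0.4, 0.1, 0.4]
gripper_width: 1.001
grasp_force: 0.0
```

>>> {"fn": "servo_tool", "kwargs": {
  "motion": [1,0.9,0,0,0,0,0,1,0.9,0,0,0,0,0,1,0.9,0,0,0,0,0,1,0.9,0,0,0,0,0,1,0.9,0,0,0,0,0]
}}

```text
t: 4.88
eef_pos: [0.5201, -0.2823, 0.304]
tool_rot: [0.0, 0.679, 0.734, -0.0]
contact_force: [-0.5, -1.3, -0.5]
gripper_width: 1.001
grasp_force: 0.0
```

```bash
python3 - <<'E'
from h import *
np.set_printoptions(precision=4,suppress=True)
o=bot.get_obs();k=bot.get_calibration("wrist");im=snap("wrist","pics/w1.png")
import pickle;pickle.dump(k,open("w1.pkl","wb"))
T=R.from_quat(np.roll(o["tool_rot"],-1)).as_matrix()
print(o["t"],o["eef_pos"],T[:,0],bot.finger_overhang,o["contact_force"])
for n,z in dict(pin_mid=.047,long_pin_mid=.059,short_pin_mid=.034,pin_rack=.018).items():
    for b in bot.boxes_of("wrist",n)[:3]: print(n,np.round(b["uv"]),round(b["p"],2),atz("wrist",b["uv"],z,k))
u,v=np.round(proj("wrist",[.515,-.33,.06],k)).astype(int);print(u,v)
c=im[max(0,v-110):v+110,max(0,u-110):u+110];print(max(0,u-110),max(0,v-110),c.shape)
cv2.imwrite("pics/w1c.png",cv2.resize(c,None,fx=2.5,fy=2.5)[:,:,::-1])
E
```

```text
4.875 [ 0.5201 -0.2823  0.304 ] [-0.0767  0.9971 -0.0002] 0.0726 [-0.5297 -1.2703 -0.5284]
pin_mid [246. 266.] 0.6 [ 0.519  -0.4118  0.047 ]
long_pin_mid [243. 228.] 0.68 [ 0.5127 -0.3546  0.059 ]
short_pin_mid [240. 161.] 0.57 [ 0.5041 -0.2834  0.034 ]
pin_rack [246. 191.] 0.86 [ 0.5128 -0.3233  0.018 ]
247 208
137 98 (220, 220, 3)
```

View pics/w1c.png

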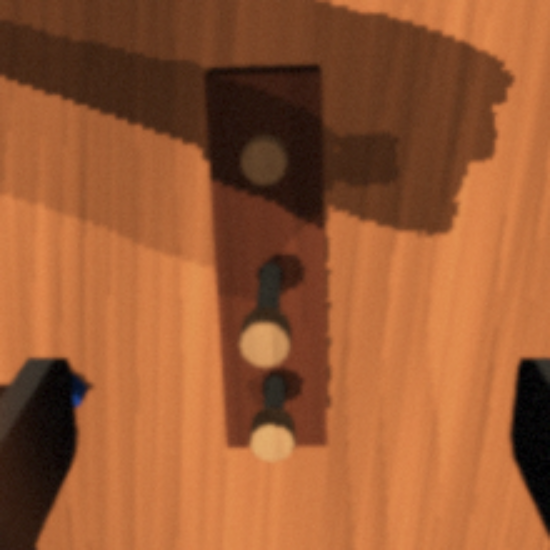

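Crop of the wrist view: rack with three pin heads. Short is at full-picture (243,162), long at (243,235) with the longest visible shank, and middle-length at (246,274), nearest the -y end. The middle-length pin is the one to use.

>>> {"fn": "servo_tool", "kwargs": {
  "motion": [1,0.22,0,0,0,0,1,1,0.22,0,0,0,0,1,1,0.22,0,0,0,0,1,1,0.22,0,0,0,0,1,1,0.22,0,0,0,0,1]
}}

```text
t: 5.75
eef_pos: [0.5341, -0.1798, 0.304]
tool_rot: [0.0, 0.679, 0.734, 0.0]
contact_force: [0.2, 0.2, -0.7]
gripper_width: -0.003
grasp_force: 0.0
```

>>> {"fn": "servo_tool", "kwargs": {
  "motion": [1,0.22,0,0,0,0,1,1,0.22,0,0,0,0,1,1,0.22,0,0,0,0,1,1,0.22,0,0,0,0,1,1,0.22,0,0,0,0,1]
}}

```text
t: 6.38
eef_pos: [0.5482, -0.0786, 0.304]
tool_rot: [0.0, 0.679, 0.734, 0.0]
contact_force: [0.7, -1.1, -0.1]
gripper_width: 0.002
grasp_force: 0.0
```

>>> {"fn": "servo_tool", "kwargs": {
  "motion": [1,0.22,0,0,0,0,1,1,0.22,0,0,0,0,1,1,0.22,0,0,0,0,1,1,0.22,0,0,0,0,1,1,0.22,0,0,0,0,1]
}}

```text
t: 7.0
eef_pos: [0.5623, 0.0227, 0.3039]
tool_rot: [0.0, 0.679, 0.734, 0.0]
contact_force: [-0.2, 0.4, 0.5]
gripper_width: -0.001
grasp_force: 0.0
```

>>> {"fn": "servo_tool", "kwargs": {
  "motion": [1,0.22,0,0,0,0,1,1,0.22,0,0,0,0,1,1,0.22,0,0,0,0,1,1,0,0,0,0,0,1]
}}

```text
t: 7.5
eef_pos: [0.5693, 0.1035, 0.3039]
tool_rot: [-0.0, 0.679, 0.734, 0.0]
contact_force: [0.2, 0.2, 0.1]
gripper_width: 0.004
grasp_force: 0.0
```

```bash
python3 - <<'E'
from h import *
import pickle
np.set_printoptions(precision=4,suppress=True)
k1=pickle.load(open("w1.pkl","rb"))
for n,uv,z in [("short",(242.6,162),.06),("long",(243,235.2),.11),("mid",(245.8,274),.086)]: print(n,atz("wrist",uv,z,k1))
o=bot.get_obs();k=bot.get_calibration("wrist");im=snap("wrist","pics/w2.png")
pickle.dump(k,open("w2.pkl","wb"))
print(o["t"],o["eef_pos"],o["contact_force"])
for n,z in dict(head_hole=.095,lever_hole=.059,lever_handle=.059,cam_pivot=.041,cam_handle=.041,end_stop=.05,rest_block=.05).items():
    for b in bot.boxes_of("wrist",n)[:2]: print(n,np.round(b["uv"],1),round(b["p"],2),atz("wrist",b["uv"],z,k))
cv2.imwrite("pics/w2b.png",cv2.resize(im,(800,600),interpolation=cv2.INTER_CUBIC)[:,:,::-1])
E
```

```text
short [ 0.5071 -0.278   0.06  ]
long [ 0.5132 -0.3384  0.11  ]
mid [ 0.5193 -0.3973  0.086 ]
7.5 [0.5693 0.1035 0.3039] [0.18   0.2323 0.1111]
head_hole [262.3 157.6] 0.58 [0.5751 0.1215 0.095 ]
lever_hole [200.8 224.3] 0.7 [0.5136 0.0321 0.059 ]
lever_handle [202.2 224.5] 0.84 [0.5152 0.032  0.059 ]
cam_pivot [246.8  97.7] 0.92 [0.5556 0.1736 0.041 ]
cam_handle [247.1  44.2] 0.83 [0.5521 0.2267 0.041 ]
end_stop [246.8  96.5] 0.83 [0.5557 0.1749 0.05  ]
end_stop [355.7 332.9] 0.28 [ 0.7242 -0.1183  0.05  ]
rest_block [245.1  96.5] 0.82 [0.554  0.1748 0.05  ]
```

View pics/w2b.png

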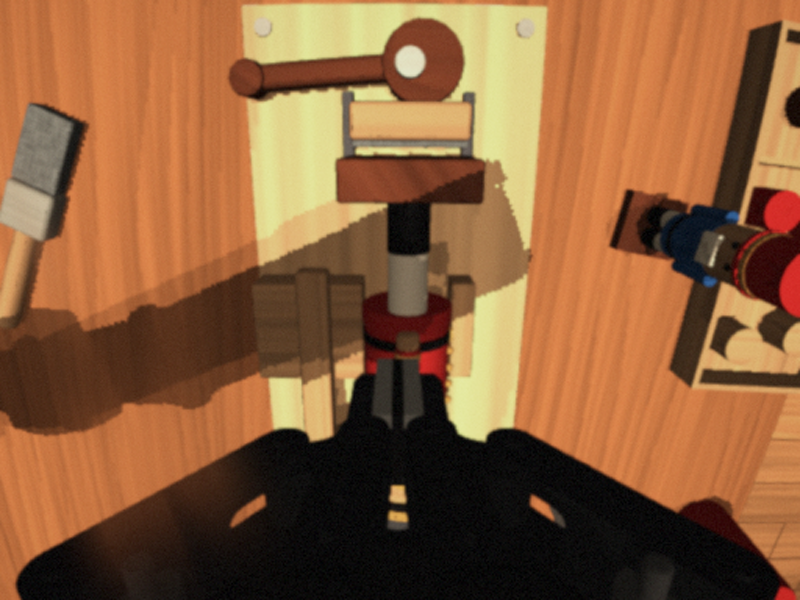

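Wrist view over the cradle: cam bolt at (410,60), handle knob at (247,77), jaw slab near (410,180). The lever handle's rear face is at about x=298, and the rest block's feet-side end is at about (308,325).

```bash
python3 - <<'E'
from h import *
import pickle
np.set_printoptions(precision=4,suppress=True)
k=pickle.load(open("w2.pkl","rb"))
P={}
for n,uv,z in [("bolt",(410,61),.055),("knob",(247,77),.054),("c3",(547,6),.018),("c4",(243,6),.018),("screwL",(263,27),.02),("screwR",(526,28),.02),("jawL",(337,200),.084),("jawR",(484,202),.084),("levL",(298,269),.068),("levR",(328,269),.068)]:
    P[n]=atz("wrist",np.array(uv)*.64,z,k); print(n,P[n])
d=P["jawR"]-P["jawL"];print(np.degrees(np.arctan2(d[1],d[0])),np.linalg.norm(d))
d=P["screwR"]-P["screwL"];print(np.degrees(np.arctan2(d[1],d[0])))
d=P["knob"]-P["bolt"];print(np.degrees(np.arctan2(-d[1],-d[0])),np.linalg.norm(d))
E
```

```text
bolt [0.5671 0.2305 0.055 ]
knob [0.465  0.2144 0.054 ]
c3 [0.658  0.2805 0.018 ]
c4 [0.4507 0.2646 0.018 ]
screwL [0.4654 0.2514 0.02  ]
screwR [0.6449 0.2645 0.02  ]
jawL [0.5291 0.1443 0.084 ]
jawR [0.6182 0.1501 0.084 ]
levL [0.503  0.0949 0.068 ]
levR [0.5231 0.0964 0.068 ]
3.667462363741801 0.0893243478103306
4.166120868878902
8.987452541108427 0.10338415031528164
```

>>> {"fn": "servo_tool", "kwargs": {
  "motion": [0.94,-0.78,0.4,0,0,0,1,0.94,-0.78,0.4,0,0,0,1,0.94,-0.78,0.4,0,0,0,1,0.94,-0.78,0.4,0,0,0,1,0.94,-0.78,0.4,0,0,0,1]
}}

```text
t: 8.52
eef_pos: [0.4841, 0.1895, 0.2637]
tool_rot: [0.0, 0.68, 0.733, 0.0]
contact_force: [0.1, 0.1, 0.3]
gripper_width: 0.001
grasp_force: 0.0
```

>>> {"fn": "servo_tool", "kwargs": {
  "motion": [0,0,0.97,0,0,0,1,0,0,0.97,0,0,0,1,0,0,0.97,0,0,0,1,0,0,0.97,0,0,0,1,0,0,0.97,0,0,0,1]
}}

```text
t: 9.15
eef_pos: [0.4848, 0.189, 0.1664]
tool_rot: [0.0, 0.68, 0.733, 0.0]
contact_force: [-1.0, 0.0, 0.7]
gripper_width: 0.0
grasp_force: 0.0
```

>>> {"fn": "servo_tool", "kwargs": {
  "motion": [0,0,0.97,0,0,0,1,0,0,0.97,0,0,0,1,0,0,0.9,0,0,0,1]
}}

```text
t: 9.52
eef_pos: [0.4845, 0.1896, 0.1089]
tool_rot: [0.0, 0.679, 0.734, -0.0]
contact_force: [-0.2, 0.4, 1.1]
gripper_width: 0.002
grasp_force: 0.0
```

```bash
cat > arc.py <<'E'
from h import *
np.set_printoptions(precision=3,suppress=True)
o=bot.get_obs();T=R.from_quat(np.roll(o["tool_rot"],-1)).as_matrix()
p=np.array(o["eef_pos"]);piv=np.array([.567,.2305,0]);print(p,o["contact_force"])
u=T[:,1];v=T[:,0]
c=np.array([(p-piv)@u,(p-piv)@v])*1000;print("start uv",c)
for f in np.radians([-5,5,15,25,35,45,55,65,75,85,93,99,103]):
    e=np.array([-np.cos(f),np.sin(f)]);n=np.array([np.sin(f),np.cos(f)])
    h=14.5*abs(np.sin(f))+11*abs(np.cos(f)); q=85*e-(8+h)*n
    print(round(np.degrees(f)),q,"tx,ty",((q-c)/20)[::-1]); c=q
E
python3 arc.py
```

```text
[0.484 0.19  0.109] [-0.181  0.443  1.052]
start uv [-85.416 -34.488]
-5 [-82.914 -27.553] tx,ty [0.347 0.125]
5 [-86.439 -12.737] tx,ty [ 0.741 -0.176]
15 [-87.896   0.384] tx,ty [ 0.656 -0.073]
25 [-87.22   14.083] tx,ty [0.685 0.034]
35 [-84.155  28.007] tx,ty [0.696 0.153]
45 [-78.511  41.697] tx,ty [0.685 0.282]
55 [-70.205  54.608] tx,ty [0.646 0.415]
65 [-59.296  66.137] tx,ty [0.576 0.545]
75 [-46.006  75.671] tx,ty [0.477 0.665]
85 [-30.723  82.637] tx,ty [0.348 0.764]
93 [-18.576  86.09 ] tx,ty [0.173 0.607]
99 [-10.449  87.715] tx,ty [0.081 0.406]
103 [-4.851 88.356] tx,ty [0.032 0.28 ]
```

>>> {"fn": "servo_tool", "kwargs": {
  "motion": [0.35,0.12,0,0,0,0,1,0.74,-0.18,0,0,0,0,1,0.66,-0.07,0,0,0,0,1,0.68,0.03,0,0,0,0,1,0.7,0.15,0,0,0,0,1]
}}

```text
t: 10.15
eef_pos: [0.4804, 0.2532, 0.1104]
tool_rot: [0.0, 0.679, 0.734, -0.0]
contact_force: [1.1, -3.8, 0.7]
gripper_width: -0.0
grasp_force: 1.8
```

>>> {"fn": "servo_tool", "kwargs": {
  "motion": [0.68,0.28,0,0,0,0,1,0.65,0.42,0,0,0,0,1,0.58,0.54,0,0,0,0,1,0.48,0.66,0,0,0,0,1]
}}

```text
t: 10.65
eef_pos: [0.5149, 0.3038, 0.1098]
tool_rot: [-0.0, 0.679, 0.734, -0.001]
contact_force: [-1.9, -3.1, 0.8]
gripper_width: 0.001
grasp_force: 1.8
```

>>> {"fn": "servo_tool", "kwargs": {
  "motion": [0.35,0.76,0,0,0,0,1,0.17,0.61,0,0,0,0,1,0.04,0.2,0,0,0,0,1,0.04,0.2,0,0,0,0,1]
}}

```text
t: 11.15
eef_pos: [0.5487, 0.3176, 0.1098]
tool_rot: [-0.0, 0.679, 0.734, -0.001]
contact_force: [-5.1, -2.8, 0.8]
gripper_width: -0.0
grasp_force: 2.1
```

>>> {"fn": "servo_tool", "kwargs": {
  "motion": [0.02,0.14,0,0,0,0,1,0.02,0.14,0,0,0,0,1]
}}

```text
t: 11.4
eef_pos: [0.5529, 0.3179, 0.1096]
tool_rot: [-0.001, 0.679, 0.734, -0.002]
contact_force: [-9.1, -5.5, 3.7]
gripper_width: -0.002
grasp_force: 4.4
```

>>> {"fn": "servo_tool", "kwargs": {
  "motion": [0,0.2,0,0,0,0,1,0,0.2,0,0,0,0,1]
}}

```text
t: 11.65
eef_pos: [0.5553, 0.3187, 0.109]
tool_rot: [-0.003, 0.679, 0.734, -0.007]
contact_force: [-29.3, -8.0, 16.5]
gripper_width: -0.003
grasp_force: 14.4
```

>>> {"fn": "servo_tool", "kwargs": {
  "motion": [0,0.2,0,0,0,0,1,0,0,0,0,0,0,1]
}}

```text
t: 11.9
eef_pos: [0.5558, 0.3194, 0.1085]
tool_rot: [-0.004, 0.678, 0.735, -0.01]
contact_force: [-33.2, -9.7, 18.6]
gripper_width: -0.005
grasp_force: 17.1
```

>>> {"fn": "servo_tool", "kwargs": {
  "motion": [0,-1,0,0,0,0,1,0,-1,0,0,0,0,1,0,0,-1,0,0,0,1,0,0,-1,0,0,0,1,0,0,-1,0,0,0,1]
}}

```text
t: 12.52
eef_pos: [0.5284, 0.317, 0.1727]
tool_rot: [0.0, 0.68, 0.733, 0.002]
contact_force: [0.2, -0.6, 0.4]
gripper_width: -0.0
grasp_force: 0.0
```

>>> {"fn": "servo_tool", "kwargs": {
  "motion": [-1,-0.65,0,0,0,0,1,-1,-0.65,0,0,0,0,1,-1,-0.65,0,0,0,0,1,-1,-0.65,0,0,0,0,1,-1,-0.65,0,0,0,0,1]
}}

```text
t: 13.15
eef_pos: [0.4705, 0.2114, 0.1716]
tool_rot: [0.001, 0.68, 0.734, 0.001]
contact_force: [-0.3, 0.6, 0.1]
gripper_width: -0.003
grasp_force: 0.0
```

>>> {"fn": "servo_tool", "kwargs": {
  "motion": [-1,0,0,0,0,0,1,-1,0,0,0,0,0,1,-1,0,0,0,0,0,1,-1,0,0,0,0,0,1,-1,0,0,0,0,0,1]
}}

```text
t: 13.78
eef_pos: [0.4786, 0.1116, 0.1715]
tool_rot: [0.001, 0.68, 0.734, 0.001]
contact_force: [-0.4, -0.5, 0.7]
gripper_width: 0.001
grasp_force: 0.0
```

>>> {"fn": "servo_tool", "kwargs": {
  "motion": [-1,0,0,0,0,0,1,-1,0,0,0,0,0,1,-1,0,0,0,0,0,1,-1,0,0,0,0,0,1,-1,0,0,0,0,0,1]
}}

```text
t: 14.4
eef_pos: [0.4863, 0.0117, 0.1715]
tool_rot: [0.001, 0.68, 0.734, 0.001]
contact_force: [-0.3, -0.1, 1.0]
gripper_width: -0.001
grasp_force: 0.0
```

>>> {"fn": "servo_tool", "kwargs": {
  "motion": [-1,0,0,0,0,0,1,-1,0,0,0,0,0,1,-1,0,0,0,0,0,1,0,0,0,0,0,0,1]
}}

```text
t: 14.9
eef_pos: [0.4906, -0.049, 0.1711]
tool_rot: [0.001, 0.681, 0.733, 0.0]
contact_force: [0.2, 1.2, -0.4]
gripper_width: -0.001
grasp_force: 0.0
```

```bash
cat > st.py <<'E'
from h import *
np.set_printoptions(precision=4,suppress=True)
o=bot.get_obs();T=R.from_quat(np.roll(o["tool_rot"],-1)).as_matrix()
p=np.array(o["eef_pos"]);O=np.array([.5871,-.0438,0]);y=np.radians(4.2)
X=np.array([np.cos(y),np.sin(y),0]);Y=np.array([-np.sin(y),np.cos(y),0])
print("t",o["t"],"tcp",p,"cradle xy",(p-O)@X,(p-O)@Y,"F",o["contact_force"],"toolx",T[:,0],"toolz",T[:,2])
E
python3 st.py
```

```text
t 14.9 tcp [ 0.4906 -0.049   0.1711] cradle xy -0.09662312771724145 0.001859529435795918 F [ 0.1784  1.1671 -0.4159] toolx [-0.0734  0.9973 -0.0009] toolz [ 0.0019 -0.0008 -1.    ]
```

>>> {"fn": "servo_tool", "kwargs": {
  "motion": [0,-0.5,0,0,0,0,1,0,0,0.85,0,0,0,1,0,0,0.85,0,0,0,1,0,0,0.8,0,0,0,1,0,0,0,0,0,0,1]
}}

```text
t: 15.52
eef_pos: [0.4787, -0.0478, 0.1183]
tool_rot: [-0.001, 0.679, 0.734, -0.001]
contact_force: [-1.2, 0.2, -0.0]
gripper_width: 0.0
grasp_force: 0.0
```

>>> {"fn": "servo_tool", "kwargs": {
  "motion": [0,0.4,0,0,0,0,1,0,0.4,0,0,0,0,1,0,0.3,0,0,0,0,1,0,0.2,0,0,0,0,1]
}}

```text
t: 16.02
eef_pos: [0.5062, -0.0461, 0.1204]
tool_rot: [0.0, 0.679, 0.734, 0.0]
contact_force: [-0.4, -1.4, -0.2]
gripper_width: 0.0
grasp_force: 0.2
```

>>> {"fn": "servo_tool", "kwargs": {
  "motion": [0,0.15,0,0,0,0,1,0,0.15,0,0,0,0,1]
}}

```text
t: 16.27
eef_pos: [0.5117, -0.0457, 0.1201]
tool_rot: [-0.0, 0.679, 0.734, -0.0]
contact_force: [-1.0, 0.6, 0.4]
gripper_width: -0.003
grasp_force: 0.2
```

>>> {"fn": "servo_tool", "kwargs": {
  "motion": [0,0.1,0,0,0,0,1,0,0.1,0,0,0,0,1]
}}

```text
t: 16.52
eef_pos: [0.5156, -0.0453, 0.1201]
tool_rot: [-0.0, 0.679, 0.734, -0.0]
contact_force: [0.5, 0.3, -0.4]
gripper_width: -0.002
grasp_force: 0.2
```

```bash
python3 st.py
```

```text
t 16.525 tcp [ 0.5156 -0.0453  0.1201] cradle xy -0.071403560572781 0.0037209850886981066 F [ 0.4605  0.2724 -0.3809] toolx [-0.0769  0.997   0.    ] toolz [-0.0001 -0.     -1.    ]
```

>>> {"fn": "servo_tool", "kwargs": {
  "motion": [0,0.1,0,0,0,0,1,0,0.1,0,0,0,0,1]
}}

```text
t: 16.77
eef_pos: [0.5194, -0.0451, 0.12]
tool_rot: [-0.0, 0.679, 0.734, -0.0]
contact_force: [-3.2, -0.4, 1.5]
gripper_width: 0.0
grasp_force: 2.0
```

>>> {"fn": "servo_tool", "kwargs": {
  "motion": [0,0.1,0,0,0,0,1,0,0.05,0,0,0,0,1]
}}

```text
t: 17.02
eef_pos: [0.52, -0.0452, 0.1194]
tool_rot: [-0.002, 0.679, 0.734, -0.003]
contact_force: [-9.0, -0.8, 4.6]
gripper_width: 0.0
grasp_force: 4.6
```

>>> {"fn": "servo_tool", "kwargs": {
  "motion": [0,0.05,0,0,0,0,1,0,-0.5,0,0,0,0,1,0,-0.5,0,0,0,0,1,0,0,-1,0,0,0,1,0,0,-1,0,0,0,1]
}}

```text
t: 17.65
eef_pos: [0.5034, -0.0462, 0.1606]
tool_rot: [0.0, 0.679, 0.734, 0.0]
contact_force: [-0.0, 0.5, -0.4]
gripper_width: 0.002
grasp_force: 0.0
```

>>> {"fn": "servo_tool", "kwargs": {
  "motion": [0,0,-1,0,0,0,1,0,0,-1,0,0,0,1,0,0,-1,0,0,0,0.5,0,0,-1,0,0,0,0,0,0,-0.5,0,0,0,0]
}}

```text
t: 18.27
eef_pos: [0.5039, -0.0462, 0.2512]
tool_rot: [0.001, 0.679, 0.734, 0.001]
contact_force: [-1.3, 0.2, 0.4]
gripper_width: 0.633
grasp_force: 0.0
```

>>> {"fn": "servo_tool", "kwargs": {
  "motion": [-0.64,0.87,0,0,0,0,0,-0.64,0.87,0,0,0,0,0,-0.64,0.87,0,0,0,0,0,-0.64,0.87,0,0,0,0,0,-0.64,0.87,0,0,0,0,0]
}}

```text
t: 18.9
eef_pos: [0.5956, -0.1038, 0.2496]
tool_rot: [-0.0, 0.679, 0.734, -0.0]
contact_force: [0.7, 1.1, -0.7]
gripper_width: 0.998
grasp_force: 0.0
```

>>> {"fn": "servo_tool", "kwargs": {
  "motion": [0,0,0,0,0,0,0]
}}

```text
t: 19.02
eef_pos: [0.5958, -0.1043, 0.2495]
tool_rot: [-0.0, 0.68, 0.733, 0.0]
contact_force: [-0.1, 0.4, 0.1]
gripper_width: 1.0
grasp_force: 0.0
```

```bash
python3 st.py; python3 - <<'E'
from h import *
import pickle
np.set_printoptions(precision=4,suppress=True)
k=bot.get_calibration("wrist");im=snap("wrist","pics/w3.png")
pickle.dump(k,open("w3.pkl","wb"))
for n,z in dict(head_hole=.095,lever_hole=.059,lever_handle=.059).items():
    for b in bot.boxes_of("wrist",n)[:2]: print(n,np.round(b["uv"],1),round(b["p"],2),atz("wrist",b["uv"],z,k))
cv2.imwrite("pics/w3b.png",cv2.resize(im,(800,600),interpolation=cv2.INTER_CUBIC)[:,:,::-1])
E
```

```text
t 19.025 tcp [ 0.5958 -0.1043  0.2495] cradle xy 0.004252043552149108 -0.06099928787269442 F [-0.0768  0.4142  0.1412] toolx [-0.0752  0.9972  0.0001] toolz [-0.      0.0001 -1.    ]
head_hole [251.7 108.7] 0.58 [ 0.5887 -0.0399  0.095 ]
head_hole [211.3 129.5] 0.56 [ 0.5601 -0.057   0.095 ]
lever_hole [195.2  72.4] 0.83 [ 0.5404 -0.0159  0.059 ]
lever_hole [101.1 378.6] 0.7 [ 0.4303 -0.3644  0.059 ]
lever_handle [195.2  72.6] 0.94 [ 0.5404 -0.0161  0.059 ]
lever_handle [103.2 378.5] 0.67 [ 0.433  -0.3638  0.059 ]
```

View pics/w3b.png

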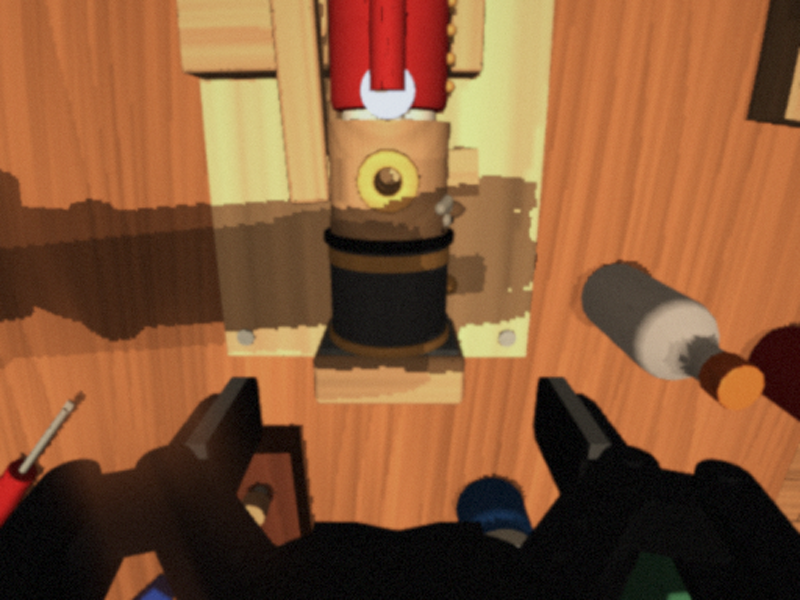

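```bash
python3 - <<'E'
from h import *
import pickle
np.set_printoptions(precision=4,suppress=True)
k=pickle.load(open("w3.pkl","rb"));im=cv2.imread("pics/w3.png")
def bush(im,cx,cy,r):
    hsv=cv2.cvtColor(im,cv2.COLOR_BGR2HSV)
    x0,y0=cx-r,cy-r;s=hsv[y0:cy+r,x0:cx+r]
    m=((s[...,0]>20)&(s[...,0]<35)&(s[...,1]>140)).astype(np.uint8)
    c=max(cv2.findContours(m,cv2.RETR_EXTERNAL,cv2.CHAIN_APPROX_NONE)[0],key=cv2.contourArea)
    h=cv2.convexHull(c);e=cv2.fitEllipse(h);print(e);return np.array(e[0])+[x0,y0]
a=bush(im,248,116,24);print(a,atz("wrist",a,.095,k))
s=snap("scene","pics/s2.png")[:,:,::-1].copy()
u=np.round(proj("scene",[.587,-.044,.095])).astype(int);print(u)
try:
    b=bush(s,u[0],u[1],10);print(b,atz("scene",b,.095),tri([ray("wrist",a,k),ray("scene",b)]))
except Exception as e: print(e)
c1=cv2.resize(im[92:140,224:272],(400,400),interpolation=cv2.INTER_CUBIC)
c2=cv2.resize(s[u[1]-24:u[1]+24,u[0]-24:u[0]+24],(400,400),interpolation=cv2.INTER_CUBIC)
cv2.imwrite("pics/c3.png",np.hstack([c1,c2]))
E
```

```text
((23.374683380126953, 22.625932693481445), (36.028831481933594, 38.197242736816406), 73.72713470458984)
[247.3747 114.6259] [ 0.5858 -0.0443  0.095 ]
[277 217]
OpenCV(4.12.0) /io/opencv/modules/imgproc/src/shapedescr.cpp:361: error: (-201:Incorrect size of input array) There should be at least 5 points to fit the ellipse in function 'fitEllipseNoDirect'
```

View pics/c3.png

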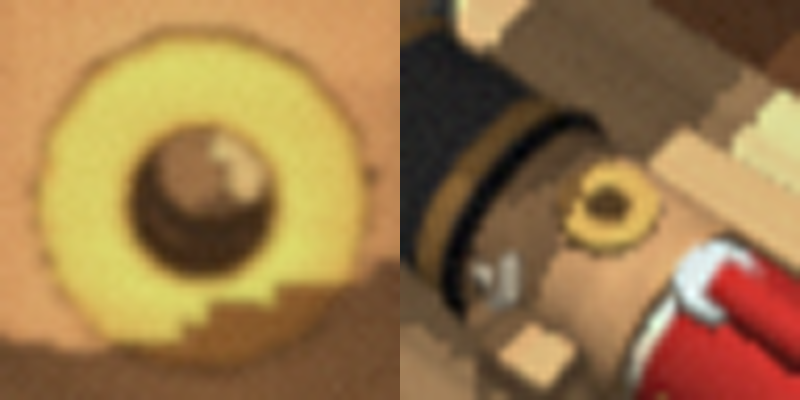

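Left: the wrist crop shows the bush centred at full-picture (248.1,115.8), with the hole clear through the lever. Right: the scene crop shows the bush at about (277.6,217). The lever's handle lies against the head.

```bash
python3 - <<'E'
from h import *
import pickle
np.set_printoptions(precision=4,suppress=True)
k=pickle.load(open("w3.pkl","rb"))
a=(248.1,115.8);b=(277-24+(612-400)/8.333,217-24+203/8.333)
print(atz("wrist",a,.095,k),b,atz("scene",b,.095),tri([ray("wrist",a,k),ray("scene",b)]))
E
```

```text
[ 0.5864 -0.0451  0.095 ] (278.44101764070564, 217.36097443897756) [ 0.5853 -0.0421  0.095 ] (array([ 0.5855, -0.044 ,  0.0936]), [1.5, 1.5])
```

>>> {"fn": "servo_tool", "kwargs": {
  "motion": [-0.95,-0.33,0,0,0,0,0,-0.95,-0.33,0,0,0,0,0,-0.95,-0.33,0,0,0,0,0,-0.95,-0.33,0,0,0,0,0,-0.95,-0.33,0,0,0,0,0]
}}

```text
t: 19.9
eef_pos: [0.5692, -0.2024, 0.2501]
tool_rot: [0.0, 0.68, 0.734, -0.0]
contact_force: [-0.2, -0.2, 0.4]
gripper_width: 1.004
grasp_force: 0.0
```

>>> {"fn": "servo_tool", "kwargs": {
  "motion": [-0.95,-0.33,0,0,0,0,0,-0.95,-0.33,0,0,0,0,0,-0.95,-0.33,0,0,0,0,0,-0.95,-0.33,0,0,0,0,0,-0.95,-0.33,0,0,0,0,0]
}}

```text
t: 20.52
eef_pos: [0.5438, -0.2992, 0.2501]
tool_rot: [0.0, 0.679, 0.734, 0.0]
contact_force: [-0.8, -0.1, 0.0]
gripper_width: 0.997
grasp_force: 0.0
```

>>> {"fn": "servo_tool", "kwargs": {
  "motion": [-0.95,-0.33,0,0,0,0,0,-0.95,-0.33,0,0,0,0,0,-0.95,-0.33,0,0,0,0,0,-0.95,-0.33,0,0,0,0,0,-0.95,-0.33,0,0,0,0,0]
}}

```text
t: 21.15
eef_pos: [0.5182, -0.3964, 0.2501]
tool_rot: [0.0, 0.679, 0.734, 0.0]
contact_force: [-0.4, 0.5, 0.2]
gripper_width: 0.998
grasp_force: 0.0
```

>>> {"fn": "servo_tool", "kwargs": {
  "motion": [0,0,0,0,0,0,0]
}}

```text
t: 21.28
eef_pos: [0.5174, -0.3975, 0.2499]
tool_rot: [0.0, 0.681, 0.733, -0.0]
contact_force: [0.2, 0.5, 0.9]
gripper_width: 0.999
grasp_force: 0.0
```

```bash
python3 st.py; python3 - <<'E'
from h import *
import pickle
np.set_printoptions(precision=4,suppress=True)
k=bot.get_calibration("wrist");im=snap("wrist","pics/w4.png");pickle.dump(k,open("w4.pkl","wb"))
u=np.round(proj("wrist",[.5193,-.3973,.086],k)).astype(int);print(u)
c=im[u[1]-75:u[1]+75,u[0]-100:u[0]+100]
cv2.imwrite("pics/w4c.png",cv2.resize(c,(800,600),interpolation=cv2.INTER_CUBIC)[:,:,::-1])
E
```

```text
t 21.275 tcp [ 0.5174 -0.3975  0.2499] cradle xy -0.09544063649844946 -0.3476874232283844 F [0.2309 0.4641 0.9036] toolx [-0.0735  0.9973 -0.0006] toolz [-0.0006 -0.0007 -1.    ]
[257 190]
```

View pics/w4c.png

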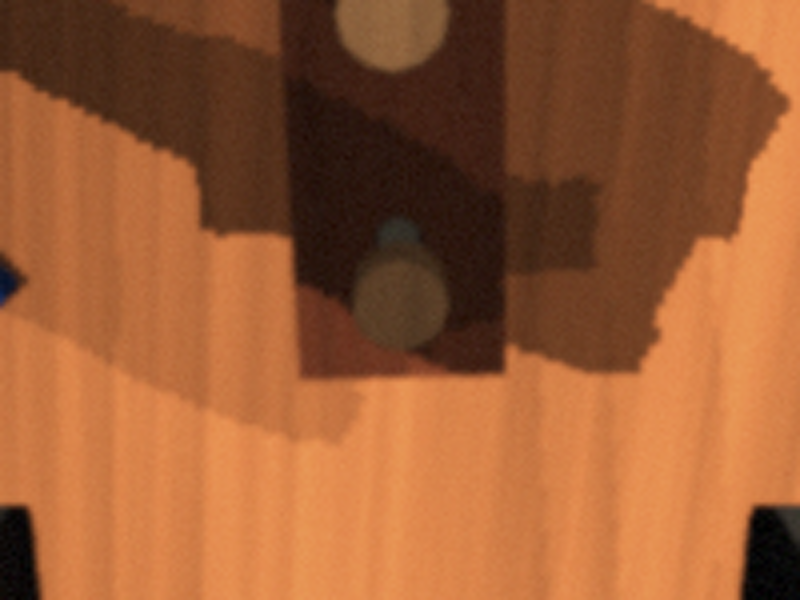

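>>> {"fn": "servo_tool", "kwargs": {
  "motion": [-0.03,0.1,1,0,0,0,0.3,0,0,1,0,0,0,0.3,0,0,1,0,0,0,0.3,0,0,1,0,0,0,0.3,0,0,1,0,0,0,0.3]
}}

```text
t: 21.95
eef_pos: [0.5204, -0.3954, 0.1484]
tool_rot: [-0.0, 0.679, 0.734, -0.0]
contact_force: [-0.7, -0.0, -0.5]
gripper_width: 0.7
grasp_force: 0.0
```

>>> {"fn": "servo_tool", "kwargs": {
  "motion": [0,0,0.35,0,0,0,0.3,0,0,0,0,0,0,0.3,0,0,0,0,0,0,1,0,0,0,0,0,0,1,0,0,0,0,0,0,1],
  "grip_force": 40
}}

```text
t: 22.58
eef_pos: [0.5209, -0.3959, 0.144]
tool_rot: [0.001, 0.679, 0.734, 0.0]
contact_force: [0.0, -0.1, 3.5]
gripper_width: 0.207
grasp_force: 39.0
```

>>> {"fn": "servo_tool", "kwargs": {
  "motion": [0,0,0,0,0,0,1,0,0,0,0,0,0,1]
}}

```text
t: 22.82
eef_pos: [0.5209, -0.396, 0.144]
tool_rot: [0.001, 0.679, 0.734, 0.0]
contact_force: [-0.7, -0.3, 6.1]
gripper_width: 0.212
grasp_force: 39.2
```

```bash
python3 st.py;python3 -c "
from h import *
print(bot.finger_overhang)"
```

```text
t 22.825 tcp [ 0.5209 -0.396   0.144 ] cradle xy -0.09178154056970099 -0.34637166619414494 F [-0.7202 -0.2747  6.0863] toolx [-0.0767  0.997  -0.001 ] toolz [ 0.0011 -0.001  -1.    ]
0.0726
```

>>> {"fn": "servo_tool", "kwargs": {
  "motion": [0,0,-0.5,0,0,0,1,0,0,-0.6,0,0,0,1,0,0,-0.6,0,0,0,1,0,0,-0.8,0,0,0,1,0,0,-0.8,0,0,0,1]
}}

```text
t: 23.45
eef_pos: [0.5206, -0.3956, 0.2105]
tool_rot: [0.0, 0.679, 0.734, 0.0]
contact_force: [-0.2, -1.1, -0.3]
gripper_width: 0.213
grasp_force: 39.3
```

>>> {"fn": "servo_tool", "kwargs": {
  "motion": [0,0,-0.9,0,0,0,1,0,0,-0.9,0,0,0,1,0,0,-0.8,0,0,0,1,0,0,0,0,0,0,1]
}}

```text
t: 23.95
eef_pos: [0.5212, -0.3959, 0.2629]
tool_rot: [0.001, 0.679, 0.734, 0.0]
contact_force: [0.2, -0.3, -0.3]
gripper_width: 0.209
grasp_force: 39.3
```

```bash
python3 st.py; python3 - <<'E'
from h import *
k=bot.get_calibration("wrist");im=snap("wrist","pics/w5.png")
cv2.imwrite("pics/w5b.png",cv2.resize(im[120:384,130:482],(800,600),interpolation=cv2.INTER_CUBIC)[:,:,::-1])
E
```

```text
t 23.95 tcp [ 0.5212 -0.3959  0.2629] cradle xy -0.09150035203950499 -0.3463668421759535 F [ 0.1753 -0.2594 -0.2507] toolx [-0.0768  0.997  -0.0018] toolz [ 0.0024 -0.0017 -1.    ]
```

View pics/w5b.png

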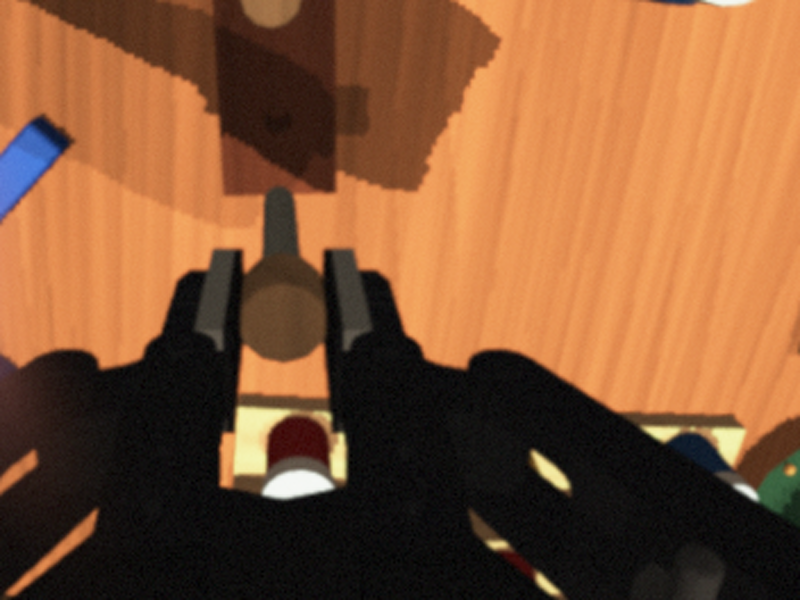

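```bash
python3 - <<'E'
from h import *
np.set_printoptions(precision=4,suppress=True)
o=bot.get_obs();k=bot.get_calibration("wrist");T=R.from_quat(np.roll(o["tool_rot"],-1)).as_matrix();p=np.array(o["eef_pos"])
for n,uv,z in [("foot edge",(252.8,120+187*.44),.136),("foot",(252.8,120+195*.44),.136),("head",(255,261.7),.058)]:
    print(n,T.T@(atz("wrist",uv,p[2]-z,k)-p))
E
```

```text
foot edge [-0.0003 -0.0015  0.136 ]
foot [-0.003  -0.0015  0.136 ]
head [-0.0022 -0.0001  0.058 ]
```

>>> {"fn": "servo_tool", "kwargs": {
  "motion": [1,0.27,0,0,0,0,1,1,0.27,0,0,0,0,1,1,0.27,0,0,0,0,1,1,0.27,0,0,0,0,1,1,0.27,0,0,0,0,1]
}}

```text
t: 24.62
eef_pos: [0.5401, -0.292, 0.2611]
tool_rot: [-0.0, 0.679, 0.734, 0.0]
contact_force: [0.8, 0.4, 0.3]
gripper_width: 0.207
grasp_force: 39.2
```

>>> {"fn": "servo_tool", "kwargs": {
  "motion": [1,0.27,0,0,0,0,1,1,0.27,0,0,0,0,1,1,0.27,0,0,0,0,1,1,0.27,0,0,0,0,1,1,0.27,0,0,0,0,1]
}}

```text
t: 25.25
eef_pos: [0.5593, -0.1907, 0.2611]
tool_rot: [0.0, 0.679, 0.734, 0.0]
contact_force: [-0.3, 0.4, 0.1]
gripper_width: 0.211
grasp_force: 39.2
```

>>> {"fn": "servo_tool", "kwargs": {
  "motion": [1,0.27,0,0,0,0,1,1,0.27,0,0,0,0,1,1,0.27,0,0,0,0,1,1,0.27,0,0,0,0,1,1,0.27,0,0,0,0,1]
}}

```text
t: 25.88
eef_pos: [0.5784, -0.0889, 0.2611]
tool_rot: [0.0, 0.679, 0.734, 0.0]
contact_force: [0.4, -0.1, -0.1]
gripper_width: 0.21
grasp_force: 39.2
```

>>> {"fn": "servo_tool", "kwargs": {
  "motion": [1,0.27,0,0,0,0,1,1,0.27,0,0,0,0,1,0.3,0,0,0,0,0,1,0,0,0.5,0,0,0,1,0,0,0.5,0,0,0,1]
}}

```text
t: 26.5
eef_pos: [0.5851, -0.0447, 0.2401]
tool_rot: [0.0, 0.68, 0.733, -0.001]
contact_force: [0.1, 0.1, -0.7]
gripper_width: 0.209
grasp_force: 39.2
```

>>> {"fn": "servo_tool", "kwargs": {
  "motion": [0,0,0,0,0,0,1]
}}

```text
t: 26.62
eef_pos: [0.5846, -0.0446, 0.2396]
tool_rot: [-0.001, 0.68, 0.733, -0.001]
contact_force: [0.4, -0.1, -0.2]
gripper_width: 0.208
grasp_force: 39.2
```

```bash
python3 st.py; python3 - <<'E'
from h import *
import pickle
k=bot.get_calibration("wrist");im=snap("wrist","pics/w6.png");pickle.dump(k,open("w6.pkl","wb"))
s=snap("side","pics/s6.png");sc=snap("scene","pics/sc6.png")
P=[.5864,-.0451,.1];out=[]
for c,i,h in(("wrist",im,40),("side",s,28),("scene",sc,28)):
    u=np.round(proj(c,P,k if c=="wrist" else None)).astype(int);print(c,u,h)
    out.append(cv2.resize(i[u[1]-h:u[1]+h,u[0]-h:u[0]+h],(400 if c=="wrist" else 200,)*2,interpolation=cv2.INTER_CUBIC))
cv2.imwrite("pics/m6.png",np.hstack([out[0],np.vstack(out[1:])])[:,:,::-1])
E
```

```text
t 26.625 tcp [ 0.5846 -0.0446  0.2396] cradle xy -0.0025328803580932416 -0.0006378440748187935 F [ 0.384  -0.0678 -0.2074] toolx [-0.0755  0.9971 -0.0001] toolz [-0.0027 -0.0003 -1.    ]
wrist [258 201] 40
side [238 206] 28
scene [277 216] 28
```

View pics/m6.png

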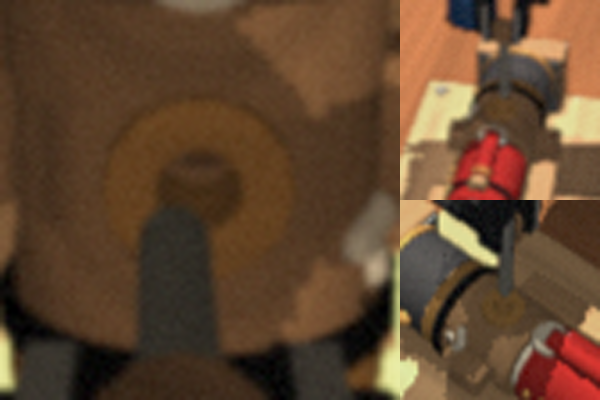

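Wrist crop: bush and hole centred at crop (198,192), pin foot at (176,205 edge). The pin is left of the hole by about 3 mm.

```bash
python3 - <<'E'
from h import *
import pickle
np.set_printoptions(precision=4,suppress=True)
k=pickle.load(open("w6.pkl","rb"))
o=bot.get_obs();T=R.from_quat(np.roll(o["tool_rot"],-1)).as_matrix();p=np.array(o["eef_pos"])
f=lambda x,y:(218+x/5,161+y/5)
H=T.T@(atz("wrist",f(198,192),.095,k)-p);F=T.T@(atz("wrist",f(176,205),.1036,k)-p)
print(atz("wrist",f(198,192),.095,k),H,F,"move mm",(H-F)*1000+[2.8,0,0])
print((T.T@np.array([.5872-p[0],-.0428-p[1],0]))*1000)
E
```

```text
[ 0.5864 -0.0457  0.095 ] [-0.0017  0.0007  0.1461] [-0.0007 -0.0025  0.1375] move mm [1.7282 3.2592 8.6001]
[1.0559 1.7632 0.    ]
```

>>> {"fn": "servo_tool", "kwargs": {
  "motion": [0.07,0.14,0,0,0,0,1,0,0,0.2,0,0,0,1,0,0,0.2,0,0,0,1,0,0,0.2,0,0,0,1]
}}

```text
t: 27.28
eef_pos: [0.588, -0.0419, 0.2287]
tool_rot: [-0.0, 0.679, 0.734, -0.0]
contact_force: [-0.0, 0.4, -1.1]
gripper_width: 0.212
grasp_force: 39.2
```

>>> {"fn": "servo_tool", "kwargs": {
  "motion": [0,0,0.15,0,0,0,1,0,0,0.15,0,0,0,1]
}}

```text
t: 27.52
eef_pos: [0.5881, -0.0419, 0.2228]
tool_rot: [-0.0, 0.679, 0.734, -0.0]
contact_force: [-0.3, -0.9, -0.2]
gripper_width: 0.21
grasp_force: 39.2
```

>>> {"fn": "servo_tool", "kwargs": {
  "motion": [0,0,0.25,0,0,0,1,0,0,0.25,0,0,0,1,0,0,0.2,0,0,0,1,0,0,0.2,0,0,0,1]
}}

```text
t: 28.02
eef_pos: [0.5881, -0.0419, 0.2048]
tool_rot: [-0.0, 0.679, 0.734, -0.0]
contact_force: [0.1, 0.3, -0.8]
gripper_width: 0.211
grasp_force: 39.3
```

>>> {"fn": "servo_tool", "kwargs": {
  "motion": [0,0,0.2,0,0,0,1,0,0,0.2,0,0,0,1]
}}

```text
t: 28.28
eef_pos: [0.5881, -0.042, 0.1969]
tool_rot: [0.0, 0.679, 0.734, -0.0]
contact_force: [0.2, 0.2, -0.6]
gripper_width: 0.215
grasp_force: 39.3
```

>>> {"fn": "servo_tool", "kwargs": {
  "motion": [0,0,0.2,0,0,0,1,0,0,0.2,0,0,0,1,0,0,0.2,0,0,0,1]
}}

```text
t: 28.65
eef_pos: [0.5881, -0.042, 0.1848]
tool_rot: [-0.0, 0.679, 0.734, -0.0]
contact_force: [-0.3, -0.2, 1.1]
gripper_width: 0.209
grasp_force: 39.3
```

>>> {"fn": "servo_tool", "kwargs": {
  "motion": [0,0,0.2,0,0,0,1,0,0,0.2,0,0,0,1]
}}

```text
t: 28.9
eef_pos: [0.588, -0.0421, 0.1768]
tool_rot: [-0.0, 0.679, 0.734, -0.0]
contact_force: [-0.8, -0.7, -0.1]
gripper_width: 0.208
grasp_force: 39.3
```

>>> {"fn": "servo_tool", "kwargs": {
  "motion": [0,0,0.15,0,0,0,1,0,0,0.1,0,0,0,1]
}}

```text
t: 29.15
eef_pos: [0.588, -0.0421, 0.1719]
tool_rot: [-0.0, 0.679, 0.734, -0.0]
contact_force: [-1.6, -1.9, -0.0]
gripper_width: 0.214
grasp_force: 39.3
```

>>> {"fn": "servo_tool", "kwargs": {
  "motion": [0,0,0.08,0,0,0,1,0,0,0.06,0,0,0,1]
}}

```text
t: 29.4
eef_pos: [0.588, -0.0422, 0.1692]
tool_rot: [0.0, 0.679, 0.734, -0.0]
contact_force: [-2.0, -1.8, 0.2]
gripper_width: 0.212
grasp_force: 39.4
```

>>> {"fn": "servo_tool", "kwargs": {
  "motion": [0,0,0.05,0,0,0,1,0,0,0.05,0,0,0,1]
}}

```text
t: 29.65
eef_pos: [0.5881, -0.0421, 0.1687]
tool_rot: [0.0, 0.68, 0.734, -0.0]
contact_force: [-7.8, -2.9, 18.6]
gripper_width: 0.211
grasp_force: 41.0
```

>>> {"fn": "servo_tool", "kwargs": {
  "motion": [0,0,-0.06,0,0,0,1,0,0,0,0,0,0,0.5,0,0,0,0,0,0,0.3,0,0,0,0,0,0,0.3]
}}

```text
t: 30.15
eef_pos: [0.5884, -0.0416, 0.1685]
tool_rot: [0.0, 0.679, 0.734, 0.0]
contact_force: [0.1, 0.8, -0.4]
gripper_width: 0.703
grasp_force: 0.0
```

>>> {"fn": "servo_tool", "kwargs": {
  "motion": [0,0,-0.5,0,0,0,0.3,0,0,-1,0,0,0,0.3,0,0,-1,0,0,0,0.3,0,0,-1,0,0,0,0,0,0,-1,0,0,0,0]
}}

```text
t: 30.78
eef_pos: [0.5883, -0.0419, 0.2604]
tool_rot: [0.0, 0.679, 0.734, 0.0]
contact_force: [-0.4, 0.0, -0.1]
gripper_width: 0.997
grasp_force: 0.0
```

>>> {"fn": "servo_tool", "kwargs": {
  "motion": [-0.9,0,0,0,0,0,0,-0.9,0,0,0,0,0,0,-0.9,0,0,0,0,0,0,-0.9,0,0,0,0,0,0,0,0,0,0,0,0,0]
}}

```text
t: 31.4
eef_pos: [0.5935, -0.1163, 0.2579]
tool_rot: [-0.0, 0.681, 0.733, -0.001]
contact_force: [-0.7, 0.1, 0.5]
gripper_width: 1.008
grasp_force: 0.0
```

```bash
python3 st.py; python3 - <<'E'
from h import *
import pickle
np.set_printoptions(precision=4,suppress=True)
k=bot.get_calibration("wrist");im=snap("wrist","pics/w7.png");pickle.dump(k,open("w7.pkl","wb"))
s=snap("side","pics/s7.png");sc=snap("scene","pics/sc7.png")
u=np.round(proj("side",[.58,.06,.06])).astype(int);v=np.round(proj("scene",[.58,.06,.06])).astype(int)
A=cv2.resize(im,(400,300));B=cv2.resize(s[u[1]-75:u[1]+75,u[0]-100:u[0]+100],(400,300));C=cv2.resize(sc[v[1]-75:v[1]+75,v[0]-100:v[0]+100],(400,300))
w=np.round(proj("wrist",[.5864,-.0451,.1],k)).astype(int);print(w)
r0=max(0,w[1]-45);D=cv2.resize(im[r0:r0+90,w[0]-60:w[0]+60],(400,300))
cv2.imwrite("pics/m7.png",np.vstack([np.hstack([A,B]),np.hstack([C,D])])[:,:,::-1])
E
```

```text
t 31.4 tcp [ 0.5935 -0.1163  0.2579] cradle xy 0.0010432097414896108 -0.07276870180192134 F [-0.7363  0.0522  0.545 ] toolx [-0.0734  0.9973 -0.0004] toolz [-0.001  -0.0005 -1.    ]
[253  99]
```

View pics/m7.png

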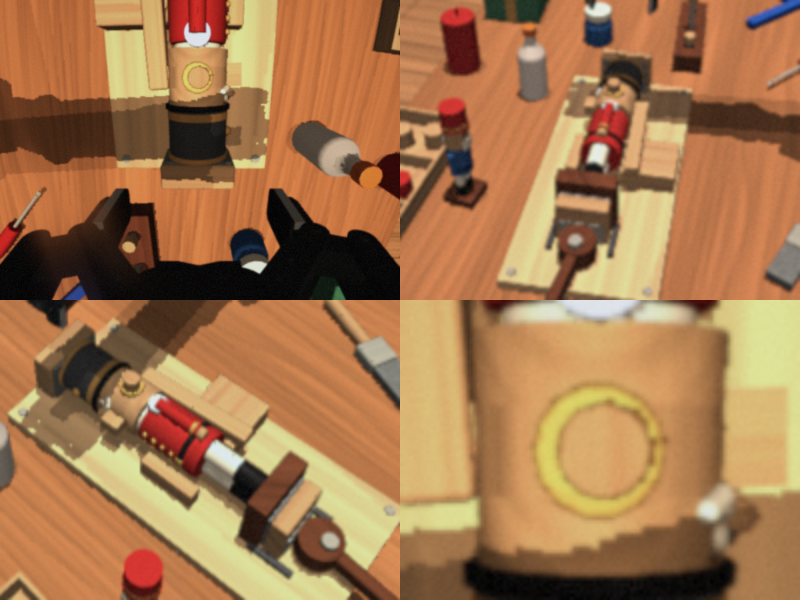

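>>> {"fn": "servo_tool", "kwargs": {
  "motion": [0.9,0,0,0,0,0,1,0.9,0,0,0,0,0,1,0.9,0,0,0,0,0,1,0.9,0,0,0,0,0,1,0,0,0,0,0,0,1]
}}

```text
t: 32.17
eef_pos: [0.5881, -0.0394, 0.2587]
tool_rot: [-0.0, 0.678, 0.735, 0.0]
contact_force: [0.5, 0.3, -0.1]
gripper_width: -0.005
grasp_force: 0.0
```

>>> {"fn": "servo_tool", "kwargs": {
  "motion": [0,0,0.9,0,0,0,1,0,0,0.9,0,0,0,1,0,0,0.9,0,0,0,1,0,0,0.5,0,0,0,1,0,0,0,0,0,0,1]
}}

```text
t: 32.8
eef_pos: [0.5877, -0.042, 0.1933]
tool_rot: [-0.001, 0.679, 0.734, -0.001]
contact_force: [-0.7, -0.6, 0.4]
gripper_width: 0.0
grasp_force: 0.0
```

>>> {"fn": "servo_tool", "kwargs": {
  "motion": [0,0,0.15,0,0,0,1,0,0,0.12,0,0,0,1]
}}

```text
t: 33.05
eef_pos: [0.5885, -0.0419, 0.1895]
tool_rot: [0.0, 0.679, 0.734, 0.0]
contact_force: [0.5, 0.1, 0.5]
gripper_width: -0.001
grasp_force: 0.0
```

>>> {"fn": "servo_tool", "kwargs": {
  "motion": [0,0,0.12,0,0,0,1,0,0,0.1,0,0,0,1]
}}

```text
t: 33.3
eef_pos: [0.5882, -0.0419, 0.1847]
tool_rot: [0.0, 0.679, 0.734, 0.0]
contact_force: [0.3, -0.1, -0.9]
gripper_width: -0.0
grasp_force: 0.0
```

>>> {"fn": "servo_tool", "kwargs": {
  "motion": [0,0,0.07,0,0,0,1,0,0,0,0,0,0,1]
}}

```text
t: 33.55
eef_pos: [0.5882, -0.0419, 0.1835]
tool_rot: [0.0, 0.679, 0.734, 0.0]
contact_force: [-0.8, 0.7, 3.3]
gripper_width: -0.002
grasp_force: 1.2
```

>>> {"fn": "servo_tool", "kwargs": {
  "motion": [0,0,-0.3,0,0,0,1,0,0,-1,0,0,0,1,0,0,-1,0,0,0,1,0,0,-1,0,0,0,1,0,0,0,0,0,0,1]
}}

```text
t: 34.17
eef_pos: [0.5893, -0.0419, 0.2519]
tool_rot: [0.002, 0.679, 0.734, 0.001]
contact_force: [-0.9, 0.3, 0.3]
gripper_width: 0.005
grasp_force: 0.0
```

```bash
python3 st.py; python3 -c "
from station import bot
print(bot.hand_in())"
```

```text
t 34.175 tcp [ 0.5893 -0.0419  0.2519] cradle xy 0.002334867399405492 0.0017827279102143676 F [-0.854   0.2771  0.3201] toolx [-0.0767  0.9971 -0.0007] toolz [ 0.0045 -0.0004 -1.    ]
the job is handed in; nothing more can be done
None
```

The job is handed in at 34 s: the clamp is locked at the cam's stop, the jaw lever is home against the head, and the middle-length pin is seated on the bush; the other two pins and the bystanders were not touched, and no verdict was returned.

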